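# Pack the bake-sale carrier and knock its locking pegs home

## Robot

A 6-joint arm with a two-finger parallel gripper is mounted at the origin on the work surface. World frame = base frame: x ahead of the robot, y to its left, z up, the work surface at z = 0. Lengths are in m, angles in rad, forces in N, time in s.
With the tool pointing down it reaches from about 0.275 to 0.825 m from the base axis. Payload 5.2 kg.
Tool frame: the origin (TCP) lies on the mounting face of the last link; the fingertips stand 186 mm ahead of it and the grasp point (between the pads) lies 167 mm ahead of it (hold_point_z is the distance from the TCP to the grasp point, in m); z points along the fingers, y is the line along which they close (so a half turn about z gives the same grasp; the last joint's range is limited). The gripper opens to 93 mm and grips with 3 to 60 N. Pads are 15 mm wide; open, the fingers measure 128 mm over their backs; the gripper's body (75 mm by 188 mm) begins 65 mm behind the grasp point.
Start: joints at [1.054, 0.259, 1.535, -0, 1.348, -0.203], TCP at [0.17, 0.523, 0.405] pointing down, gripper open.
Joint ranges: [-3.14, 3.14], [-0.91, 2.08], [0.19, 2.58], [-1.22, 4.36], [0.22, 2.71], [-3.12, 3.12]. Speed limits (rad/s): [2.57, 2.57, 3.14, 3.14, 3.14, 3.14].

## Interface

Orientations are given as a unit quaternion [x, y, z, w].
In Python, from bench import * gives the robot as it stands.
- The arm moves only by the tool play_rows, never from a script. Its argument "increments" is a list that holds one entry, the list of rows, each a list of 7 numbers: the shift along the tool's x, y, z in m, then the turn, a rotation vector about the tool's x, y, z in degrees, then the opening, from 0 (shut) to 1 (fully open). In form: [[[x, y, z, rx, ry, rz, fingers], ...]]. A call has 1 to 10 rows; each row shifts and turns the commanded pose from where the row before left it, along the tool's axes as they then stand; what a row does not reach is not made up. A row lasts 1/10 s, in which the tool goes at most 50 mm and 8.59 degrees, less where a joint would pass 70% of its speed; a pose out of reach is approached as far as the arm can. A call with a gripper value outside its range is refused whole. The fingers move at their own pace and stop on an object; "force" is the grip in N (left out, the last holds). Time passes only in rows, so rows that do not move let the fingers close. It gives the time, the measured TCP pose, the force, the opening and the grip force at its end, in the units of the state.
- get_state(): the state, without advancing time (a new reading comes with each control period).
- capture(name): name is "side" or "top"; returns a dict with "img" (480x640x3 uint8, red, green, blue), "camera_matrix" (3x3 intrinsics, pixels), "xyz" and "rotation" of the camera in the world. Camera axes: x right, y down, z forward; pixel columns grow to the right and rows downward; lengths in m; the calibration is good to about 2 mm. A picture is of the moment at which its call begins. There is no depth.
- finish_job(): hands the job in; it is judged then, once.
The state is a dict: "time": time; "joints": joint angles; "qd": joint speeds; "joint_efforts": joint torques, N m; "position": TCP position; "tcp_rot": TCP orientation; "ft_force": force on the tool from outside, world axes, zero at the start; "ft_torque": the same for the moment, N m; "opening": opening from 0.0 (shut) to 1.0 (fully open); "finger_force": force on a finger pad.
Only numpy, scipy, OpenCV 4.12 (cv2) and the standard library are available. Lean on these libraries where they do the work, as an engineer would, in place of code of your own. Each camera call takes 0.05 s, during which the arm holds its last target. There are 200 camera calls.

## Task

Open the sliding lid of the wooden bake-sale carrier, put every shortbread from the cooling rack flat into its compartment, icing up, and slide the lid fully shut. Then knock both red locking pegs fully home with the metal mallet, touching the pegs with nothing but the mallet, and stand the mallet upright again on its round cork mat. Leave everything else on the table where it is.

Things in the scene. Friction and masses are not known exactly. Their poses are not given: they have to be found in the camera images.
- carrier: Wooden carrier, fixed; place and yaw vary. Origin on the table under the compartment's centre; x away from the robot, z up. Near wall 24 mm thick, other walls 8 mm, tops at z 0.034. Outside them two guide rails 10 mm thick, 40 mm high at y = +-0.148, from x = -0.086 to 0.220; the open lid runs on between them beyond the far wall.
- compartment (a point): Centre of the compartment's floor, 8 mm above the table, axes as the carrier's. Inside, the compartment spans x -0.062 to 0.062 and y -0.134 to 0.134 and is 26 mm deep to the wall tops: room for four shortbreads in one row along y.
- lock_bar (a point): Middle of the top of the steel lock bar, 46 mm above the table: 22 mm wide (x), 306 mm long (y), 6 mm thick, at carrier x = -0.075. The shut lid's near edge lies under it; the two pegs stand up from it.
- lid (a joint): Slide of the flat blue lid (150 by 282 by 5 mm, top 39 mm above the table), m: 0 shut, 0.15 fully open. It opens along the carrier's +x (away from the robot). About 2 N to move; stays where it is left. May start a little open.
- lid_handle (a point): Middle of the top of the lid's white bar handle: 14 mm thick along x, 90 mm long along y, 24 mm high above the lid; this point is 63 mm above the table. At carrier x = -0.010 when shut. Pinch it from above across x.
- push_left (a joint): Travel of the left (+y) locking peg, m: 0 raised, 0.012 fully home (its red head then rests on the steel bar). May start up to 0.002. Tight and sprung: 6 N of friction plus 250 N/m, so about 9 to 10 N drives it fully down; it stays where it is driven to.
- peg_left: The left locking peg: red round head 22 mm across, 5 mm thick, on a 12 mm steel shaft. Origin: centre of the head's underside (top 5 mm above); moves with the peg. At carrier x = -0.075, y = 0.112; underside 58 mm above the table when up, 46 mm when home. Fingers and arm must not touch it.
- push_right (a joint): Travel of the right (-y) locking peg, m: 0 raised, 0.012 fully home (its red head then rests on the steel bar). May start up to 0.002. Tight and sprung: 6 N of friction plus 250 N/m, so about 9 to 10 N drives it fully down; it stays where it is driven to.
- peg_right: The right locking peg: red round head 22 mm across, 5 mm thick, on a 12 mm steel shaft. Origin: centre of the head's underside (top 5 mm above); moves with the peg. At carrier x = -0.075, y = -0.112; underside 58 mm above the table when up, 46 mm when home. Fingers and arm must not touch it.
- mallet: Metal pounding mallet, 0.5 kg (may vary), standing upright on its striking face: aluminium head 54 mm across and 22 mm high, above it an upright teal handle 24 mm across that ends 115 mm above the face. Origin: centre of the striking face, z along the handle. Hold the handle from above and strike straight down.
- mat: Round cork mat, 120 mm across, 5 mm thick, fixed; the mallet's place. Origin: centre of its underside, on the table. May lie left or right of the carrier.
- rack: Wire cooling rack, 210 by 210 mm, 12 mm high, fixed; the shortbreads start on it. Origin: centre of its underside, on the table. May lie left or right of the carrier.
- cookie1: Round iced shortbread with pink icing and sprinkles, a rigid disc 52 mm across and 20 mm thick, 45 g. Origin: centre of its underside; z up through the icing. Starts flat on the rack with at least 25 mm free around it. May be absent (None).
- cookie2: Round iced shortbread with white icing and sprinkles, a rigid disc 52 mm across and 20 mm thick, 45 g. Origin: centre of its underside; z up through the icing. Starts flat on the rack with at least 25 mm free around it. May be absent (None).
- cookie3: Round iced shortbread with yellow icing and sprinkles, a rigid disc 52 mm across and 20 mm thick, 45 g. Origin: centre of its underside; z up through the icing. Starts flat on the rack with at least 25 mm free around it. May be absent (None).
- cookie4: Round iced shortbread with light blue icing and sprinkles, a rigid disc 52 mm across and 20 mm thick, 45 g. Origin: centre of its underside; z up through the icing. Starts flat on the rack with at least 25 mm free around it. May be absent (None).
- sprinkle_jar: Bystander: small pink sprinkle jar, 36 mm across, 60 mm high. Origin: centre of its underside.
- cutter_tin: Bystander: copper cutter tin, 52 mm across, 34 mm high. Origin: centre of its underside.
- spatula: Bystander: spatula, 240 mm long, lying flat along its x, near the robot's base.
- spoon: Bystander: spoon, 180 mm long, lying flat along its x, near the robot's base.
There are look-alikes about, which are no part of the job. Leave any black or purple look-alike of the cookie4 alone.

How it is judged:
By the outcome, as a careful person would: the job done as asked, in the order asked, and still so for the second after the job is handed in, with the robot touching nothing.
Of cookie1, cookie2, cookie3, cookie4 only 3 to 4 are there at a start; the rules pass over those that are not, and their reading is None.
At some moment in a run one of cookie1, cookie2, cookie3, cookie4 may be knocked a few centimetres aside while the robot is not near it.
It also fails if it takes over 210 s, if anything falls off the work surface, if the arm or the gripper's body presses on something with over 40 N, if the wrist force passes 120 N, or if a joint passes its speed limit or range.

## Working session

There is one attempt and no reset: what is moved stays moved. The work goes in short steps, Python scripts to look and compute and a tool call to move; the robot and the scene stay as the last step left them, time stands still between calls to the robot, and variables do not carry over. Pictures are saved under pics/ and viewed, at most 14 in all, crops included, and the job is handed in when it is done.

Besides the shell and the picture viewer there is one more tool, called after "Request:" as name(argument=value, ...) on one line, values as JSON. play_rows: Moves the arm, as the interface text tells. Its arguments: {"type":"object","properties":{"increments":{"type":"array","items":{"type":"array","items":{"type":"array","items":{"type":"number"}}}},"force":{"type":"number"}},"required":["increments"]}

```bash
mkdir -p pics; ls; python3 - <<'E'
from bench import *
import cv2,numpy as np
s=get_state();print(s)
for n in("top","side"):
    c=capture(n);cv2.imwrite(f"pics/{n}0.png",c["img"][:,:,::-1]);print(n,c["camera_matrix"],c["xyz"],c["rotation"])
E
```

```text
pics
{'time': 0.0, 'joints': array([ 1.05419945e+00,  2.59340553e-01,  1.53610278e+00,  1.11722498e-06,
        1.34798686e+00, -2.02781932e-01]), 'qd': array([-8.75208452e-04,  5.09743933e-05,  6.84104643e-04,  5.39547893e-04,
        1.12058718e-03,  2.46649418e-03]), 'joint_efforts': array([ 1.44402009e-03, -4.37317085e+01, -2.84005022e+01,  7.19265291e-02,
        4.14261734e-02, -1.35196783e-04]), 'position': array([0.1696363 , 0.52295462, 0.40391081]), 'tcp_rot': array([ 1.56264479e-01,  9.87714821e-01, -8.59782702e-04, -3.23901747e-04]), 'ft_force': array([-0.01247543, -0.54713632, -0.19671655]), 'ft_torque': array([ 0.00909916, -0.0209621 ,  0.01918994]), 'finger_force': 0.0, 'opening': 1.0019205437353442}
top [[532.98267028   0.         315.27350654]
 [  0.         532.98267028 238.09329054]
 [  0.           0.           1.        ]] [0.27264063 0.02965584 1.30873273] [-0.70161095  0.70741856 -0.0507605   0.06873446]
side [[456.03715345   0.         318.34896455]
 [  0.         456.03715345 237.3708641 ]
 [  0.           0.           1.        ]] [0.27677316 0.71235366 0.95077792] [-0.15749948  0.93288175 -0.31943889  0.05370622]
```

View pics/top0.png

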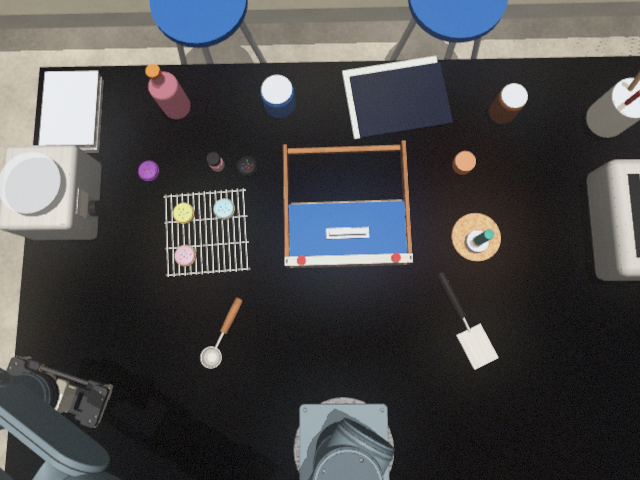

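View pics/side0.png

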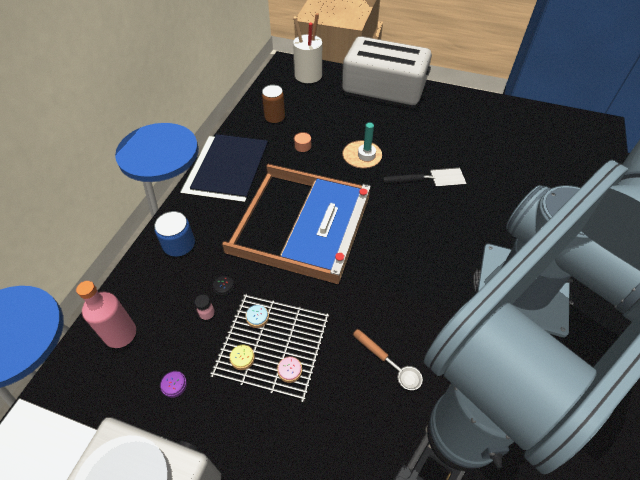

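The top view shows pink (185,255), yellow (183,213) and light-blue (223,209) cookies on the rack. The pegs are at (301,260) and (396,258), the handle at (347,233), and the mallet on its mat at (478,240). The lid is nearly shut. White is absent, and the black and purple ones are decoys.

```bash
cat > h.py <<'E'
from bench import *
import cv2,numpy as np
from scipy.spatial.transform import Rotation as R
def pt(c,uv,z):
    d=R.from_quat(c["rotation"]).as_matrix()@np.linalg.inv(c["camera_matrix"])@np.array([uv[0],uv[1],1.])
    return (c["xyz"]+d*(z-c["xyz"][2])/d[2])
def blobs(c,lo,hi,box=None,amin=15):
    hsv=cv2.cvtColor(c["img"],cv2.COLOR_RGB2HSV)
    m=cv2.inRange(hsv,np.array(lo),np.array(hi))
    if box: k=np.zeros_like(m);k[box[1]:box[3],box[0]:box[2]]=255;m&=k
    n,l,st,ce=cv2.connectedComponentsWithStats(m)
    o=[(int(st[i,4]),ce[i]) for i in range(1,n) if st[i,4]>=amin]
    return sorted(o,key=lambda t:-t[0]),m
def outer(c,box,vmin=90):
    return blobs(c,(0,0,vmin),(179,255,255),box)
E
python3 - <<'E'
from h import *
np.set_printoptions(precision=4,suppress=True)
T=capture("top");S=capture("side")
print("red",);
for c,b in((T,(270,240,430,280)),(S,(320,170,380,270))):
    for a,p in blobs(c,(0,150,100),(6,255,255),b,8)[0]: print(a,p,pt(c,p,.062))
print("handle/white")
for c,b in((T,(315,220,380,246)),(S,(312,195,345,243))):
    for a,p in blobs(c,(0,0,150),(179,70,255),b,20)[0]: print(a,p,pt(c,p,.063))
for n,lo,hi,bt,bs in(("pink",(150,30,120),(179,130,255),(170,240,200,270),(270,350,310,390)),("pink2",(0,30,120),(8,130,255),(170,240,200,270),(270,350,310,390)),("yel",(24,70,120),(36,255,255),(168,198,200,228),(225,340,260,375)),("blue",(85,20,120),(115,255,255),(208,195,240,225),(242,300,275,330))):
    print(n)
    for c,b in((T,bt),(S,bs)):
        for a,p in blobs(c,lo,hi,b,40)[0]: print(a,p,pt(c,p,.032))
print("mat")
for c,b in((T,(440,205,510,270)),(S,(335,135,390,172))):
    for a,p in blobs(c,(8,60,100),(24,255,255),b,60)[0]:print(a,p,pt(c,p,.005))
    m=outer(c,b)[1]
    (x,y),ax,an=cv2.fitEllipse(max(cv2.findContours(blobs(c,(8,60,100),(24,255,255),b)[1],0,2)[0],key=cv2.contourArea)); print("ell",x,y,ax,pt(c,(x,y),.005))
    for a,p in blobs(c,(70,80,30),(95,255,255),b if c is T else (355,115,380,160),10)[0]:print("teal",a,p,pt(c,p,.12))
for b in((470,222,500,250),(440,205,510,270)):
    pass
im=T["img"][190:290,270:510]
cv2.imwrite("pics/z.png",cv2.resize(im,None,fx=3.3,fy=3.3,interpolation=cv2.INTER_CUBIC)[:,:,::-1])
E
```

```text
red
46 [339.3478 256.1522] [0.4366 0.0982 0.062 ]
35 [362.9143 191.3143] [ 0.4412 -0.1255  0.062 ]
handle/white
467 [346.8908 232.3126] [ 0.4988 -0.0143  0.063 ]
306 [326.9608 220.1503] [0.4999 0.0023 0.063 ]
pink
134 [183.4403 254.1343] [0.4547 0.3828 0.032 ]
253 [289.4348 365.9249] [0.4557 0.3804 0.032 ]
pink2
yel
290 [182.2207 212.0207] [0.5596 0.3896 0.032 ]
368 [241.0707 355.144 ] [0.5614 0.392  0.032 ]
blue
262 [223.3206 208.145 ] [0.5682 0.2879 0.032 ]
317 [256.3691 314.2555] [0.5703 0.2922 0.032 ]
mat
1414 [474.7553 235.5283] [ 0.4978 -0.331   0.005 ]
ell 475.7767028808594 236.66603088378906 (47.39884948730469, 49.85896301269531) [ 0.495  -0.3334  0.005 ]
teal 79 [488.0886 234.2532] [ 0.4806 -0.3291  0.12  ]
589 [359.8523 155.1036] [ 0.5018 -0.3225  0.005 ]
ell 361.5233459472656 153.57958984375 (25.377748489379883, 38.31083297729492) [ 0.4989 -0.3308  0.005 ]
teal 228 [368.2237 134.9254] [ 0.4752 -0.2842  0.12  ]
```

View pics/z.png

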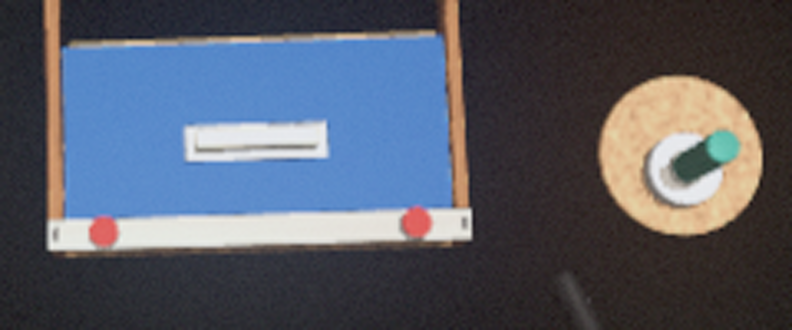

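```bash
cat >> h.py <<'E'
np.set_printoptions(precision=4,suppress=True)
def delta(x,y,z):
    s=get_state();Rm=R.from_quat(s["tcp_rot"]).as_matrix()
    d=Rm.T@(np.array([x,y,z+.167])-s["position"])
    print("grasp",s["position"]-[0,0,.167],"yang",np.degrees(np.arctan2(Rm[1,1],Rm[0,1])),"delta tool mm",d*1000)
E
python3 - <<'E'
from h import *
T=capture("top");S=capture("side")
h=cv2.cvtColor(T["img"],cv2.COLOR_RGB2HSV)
print(h[260,301],h[258,396])
for lo,hi in(((170,80,100),(179,255,255)),((0,80,100),(8,255,255))):
    for a,p in blobs(T,lo,hi,(270,240,430,280),8)[0]: print(a,p,pt(T,p,.062))
    for a,p in blobs(S,lo,hi,(320,170,380,270),8)[0]: print("S",a,p,pt(S,p,.062))
for a,p in blobs(T,(60,80,140),(95,255,255),(440,205,510,270),8)[0]:print("cap",a,p,pt(T,p,.12))
print("mallet pts",pt(T,(489.4,234.2),.12),pt(T,(477.3,241.5),.027))
print("side mallet top",pt(S,(369.5,124.5),.12))
print("handle",pt(T,(347.9,231.5),.063), "lid far edge",pt(T,(270+255/3.3,190+39/3.3),.039))
for q in((55,219),(466,208),(470,240),(50,249)):print("bar",pt(T,(270+q[0]/3.3,190+q[1]/3.3),.046))
for q in((270,120,280,130),): pass
E
```

```text
[  1 144 223] [  1 148 223]
62 [395.8387 257.1935] [ 0.4383 -0.1283  0.062 ]
59 [300.8814 260.1186] [0.4334 0.0951 0.062 ]
S 55 [339.5455 256.4364] [0.4359 0.0988 0.062 ]
S 44 [363.1818 191.2045] [ 0.4406 -0.1262  0.062 ]
cap 69 [488.5507 233.9565] [ 0.4812 -0.3302  0.12  ]
mallet pts [ 0.4807 -0.332   0.12  ] [ 0.4793 -0.3302  0.027 ]
side mallet top [ 0.4838 -0.3295  0.12  ]
handle [ 0.5007 -0.0167  0.063 ] lid far edge [ 0.5788 -0.0173  0.039 ]
bar [0.4449 0.13   0.046 ]
bar [ 0.4501 -0.1671  0.046 ]
bar [ 0.4268 -0.1691  0.046 ]
bar [0.423  0.1335 0.046 ]
```

Request:
play_rows(increments=[[[0,0,0,0,0,7.87,0.6],[0,0,0,0,0,7.87,0.6],[0,0,0,0,0,7.87,0.6],[0,0,0,0,0,7.87,0.6],[0,0,0,0,0,7.87,0.6],[0,0,0,0,0,7.87,0.6],[0,0,0,0,0,7.87,0.6],[0,0,0,0,0,7.87,0.6],[0,0,0,0,0,7.87,0.6],[0,0,0,0,0,0,0.6]]], force=20)

```text
time: 1.3
position: [0.1698, 0.5231, 0.4047]
tcp_rot: [0.7, 0.714, -0.0, 0.0]
ft_force: [-0.1, -0.1, -1.0]
opening: 0.6
finger_force: 0.0
```

Request:
play_rows(increments=[[[-0.04,0.024,-0.0,0,0,0,0.6],[-0.04,0.024,0.0,0,0,0,0.6],[-0.04,0.024,0,0,0,0,0.6],[-0.04,0.024,0,0,0,0,0.6],[-0.04,0.024,0,0,0,0,0.6],[-0.04,0.024,0,0,0,0,0.6],[-0.04,0.024,0,0,0,0,0.6],[-0.04,0.024,0,0,0,0,0.6],[-0.04,0.024,0,0,0,0,0.6],[-0.04,0.024,0,0,0,0,0.6]]])

```text
time: 2.3
position: [0.4186, 0.1264, 0.405]
tcp_rot: [0.698, 0.716, 0.0, 0.0]
ft_force: [0.7, 0.9, 0.0]
opening: 0.598
finger_force: 0.0
```

Request:
play_rows(increments=[[[-0.036,0.02,0.02,0,0,0,0.6],[-0.036,0.02,0.02,0,0,0,0.6],[-0.036,0.02,0.02,0,0,0,0.6],[-0.036,0.02,0.02,0,0,0,0.6],[0,0,0.02,0,0,0,0.6],[0,0,0,0,0,0,0.6],[0,0,0,0,0,0,0.6],[0,0,0,0,0,0,0.6]]])

```text
time: 3.1
position: [0.501, -0.0134, 0.3059]
tcp_rot: [0.699, 0.715, 0.0, 0.001]
ft_force: [-0.0, -0.3, -0.1]
opening: 0.599
finger_force: 0.0
```

```bash
python3 - <<'E'
from h import *
delta(.502,-.014,.062)
E
```

```text
grasp [ 0.501  -0.0134  0.1389] yang 1.3253885088137511 delta tool mm [-0.5935  0.8434 76.8894]
```

Request:
play_rows(increments=[[[0,0.001,0.02,0,0,0,0.6],[0,0,0.02,0,0,0,0.6],[0,0,0.02,0,0,0,0.6],[0,0,0.01,0,0,0,0.6],[0,0,0.006,0,0,0,0.6],[0,0,0,0,0,0,0.6],[0,0,0,0,0,0,0.0],[0,0,0,0,0,0,0],[0,0,0,0,0,0,0],[0,0,0,0,0,0,0]]], force=20)

```text
time: 4.1
position: [0.5021, -0.0141, 0.2292]
tcp_rot: [0.7, 0.714, 0.0, 0.0]
ft_force: [-0.3, -0.5, 0.1]
opening: 0.307
finger_force: 0.0
```

Request:
play_rows(increments=[[[0,0,0,0,0,0,0],[0,0,0,0,0,0,0],[0,0,0,0,0,0,0],[0,0,0,0,0,0,0]]])

```text
time: 4.5
position: [0.5039, -0.0142, 0.2292]
tcp_rot: [0.7, 0.714, 0.002, 0.002]
ft_force: [8.1, 2.7, -5.3]
opening: 0.146
finger_force: 20.0
```

Request:
play_rows(increments=[[[0,0.006,0,0,0,0,0],[0,0.012,0,0,0,0,0],[0,0.016,0,0,0,0,0],[0,0.018,0,0,0,0,0],[0,0.02,0,0,0,0,0],[0,0.02,0,0,0,0,0],[0,0.02,0,0,0,0,0],[0,0.018,0,0,0,0,0],[0,0.012,0,0,0,0,0],[0,0.006,0,0,0,0,0]]])

```text
time: 5.5
position: [0.6512, -0.0113, 0.2292]
tcp_rot: [0.7, 0.714, -0.0, 0.0]
ft_force: [-1.6, -1.6, 7.1]
opening: 0.15
finger_force: 20.0
```

Request:
play_rows(increments=[[[0,0.003,0,0,0,0,0],[0,0.002,0,0,0,0,0],[0,0.001,0,0,0,0,0],[0,0,0,0,0,0,0],[0,0,0,0,0,0,0]]])

```text
time: 6.0
position: [0.6554, -0.0112, 0.2292]
tcp_rot: [0.7, 0.714, -0.001, -0.0]
ft_force: [-3.6, -0.9, 6.4]
opening: 0.154
finger_force: 20.0
```

Request:
play_rows(increments=[[[0,0,0,0,0,0,0.5],[0,0,0,0,0,0,0.5],[0,0,0,0,0,0,0.5],[0,0,-0.01,0,0,0,0.7],[0,0,-0.03,0,0,0,0.72],[0,0,-0.03,0,0,0,0.72],[0,0,-0.03,0,0,0,0.72],[0.03,-0.008,0,0,0,0,0.72],[0.03,-0.008,0,0,0,0,0.72],[0.03,-0.008,0,0,0,0,0.72]]])

```text
time: 7.0
position: [0.6298, 0.0793, 0.3299]
tcp_rot: [0.7, 0.714, 0.001, 0.0]
ft_force: [-0.1, 0.3, -0.4]
opening: 0.718
finger_force: 0.0
```

```bash
cat > cook.py <<'E'
from h import *
import sys
T=capture("top");S=capture("side")
cv2.imwrite(f"pics/{sys.argv[1]}t.png",T["img"][:,:,::-1]);cv2.imwrite(f"pics/{sys.argv[1]}s.png",S["img"][:,:,::-1])
for n,lo,hi in(("pink",(150,30,120),(179,130,255)),("yel",(24,70,120),(36,255,255)),("blue",(88,20,120),(106,140,255))):
    for c,b in((T,(150,120,430,300)),(S,(200,170,370,410))):
        for a,p in blobs(c,lo,hi,b,70)[0]: print(n,a,p,"rack",pt(c,p,.032)[:2],"box",pt(c,p,.028)[:2])
E
python3 cook.py a
```

```text
pink 131 [183.542  254.2824] rack [0.4543 0.3826] box [0.4549 0.3837]
pink 236 [289.5085 365.6949] rack [0.4558 0.3799] box [0.4565 0.3785]
pink 115 [206.2087 313.1304] rack [0.6784 0.3267] box [0.6802 0.3251]
yel 282 [182.1383 211.8972] rack [0.56   0.3898] box [0.5609 0.391 ]
yel 369 [241.0407 355.1545] rack [0.5615 0.392 ] box [0.5627 0.3906]
blue 11379 [280.4402 231.2692] rack [0.5087 0.1465] box [0.5095 0.1469]
blue 259 [223.3012 208.166 ] rack [0.5682 0.288 ] box [0.5691 0.2888]
blue 312 [256.3622 314.2853] rack [0.5703 0.2922] box [0.5715 0.2904]
```

View pics/at.png

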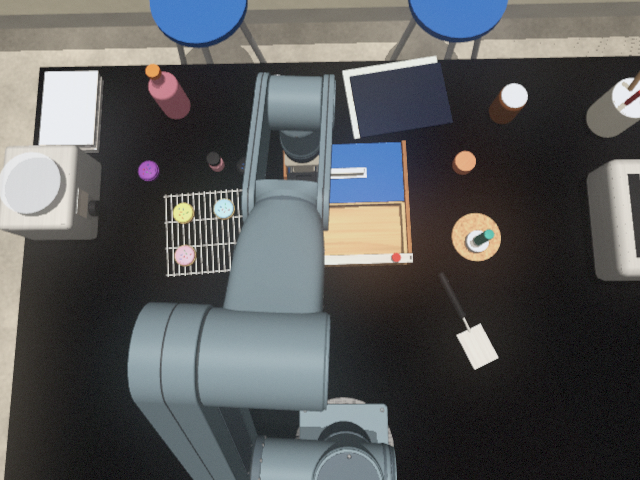

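Request:
play_rows(increments=[[[0.03,-0.008,0,0,0,0,0.72],[0.03,-0.008,0,0,0,0,0.72],[0.03,-0.008,0,0,0,0,0.72],[0.03,-0.008,0,0,0,0,0.72],[0.03,-0.008,0,0,0,0,0.72],[0.03,-0.008,0,0,0,0,0.72],[0.032,-0.0086,0,0,0,0,0.72],[0,0,0.02,0,0,0,0.72],[0,0,0.03,0,0,0,0.72],[0,0,0.02,0,0,0,0.72]]])

```text
time: 8.1
position: [0.569, 0.2893, 0.2577]
tcp_rot: [0.699, 0.715, -0.0, 0.0]
ft_force: [-0.3, -0.2, -0.3]
opening: 0.721
finger_force: 0.0
```

```bash
python3 -c "
from h import *
delta(.569,.290,.034)"
```

```text
grasp [0.569  0.2893 0.0907] yang 1.2333080427018221 delta tool mm [ 0.7647  0.0114 56.6738]
```

Request:
play_rows(increments=[[[0.001,0,0.025,0,0,0,0.72],[0,0,0.02,0,0,0,0.72],[0,0,0.0117,0,0,0,0.72],[0,0,0,0,0,0,0.72],[0,0,0,0,0,0,0.4],[0,0,0,0,0,0,0.4],[0,0,0,0,0,0,0.4],[0,0,0,0,0,0,0.4],[0,0,0,0,0,0,0.4]]], force=15)

```text
time: 9.0
position: [0.5697, 0.2905, 0.2035]
tcp_rot: [0.7, 0.714, 0.001, 0.001]
ft_force: [0.4, -0.9, 5.8]
opening: 0.555
finger_force: 15.0
```

Request:
play_rows(increments=[[[0,0,-0.005,0,0,0,0.4],[0,0,-0.015,0,0,0,0.4],[0,0,-0.025,0,0,0,0.4],[0,0,-0.025,0,0,0,0.4],[0,0,0,0,0,0,0.4]]])

```text
time: 9.5
position: [0.5702, 0.291, 0.2768]
tcp_rot: [0.7, 0.714, 0.003, 0.002]
ft_force: [0.1, -0.4, -1.0]
opening: 0.557
finger_force: 15.0
```

Request:
play_rows(increments=[[[-0.02,-0.0063,0,0,0,0,0.4],[-0.03,-0.009,0,0,0,0,0.4],[-0.035,-0.01,0,0,0,0,0.4],[-0.035,-0.01,0,0,0,0,0.4],[-0.035,-0.01,0,0,0,0,0.4],[-0.03,-0.009,0,0,0,0,0.4],[-0.02,-0.006,0,0,0,0,0.4],[-0.01,-0.0025,0,0,0,0,0.4],[0,0,0.01,0,0,0,0.4],[0,0,0.01,0,0,0,0.4]]])

```text
time: 10.5
position: [0.5109, 0.0746, 0.2514]
tcp_rot: [0.7, 0.714, 0.0, 0.0]
ft_force: [0.9, -0.5, -0.9]
opening: 0.55
finger_force: 15.0
```

```bash
python3 -c "
from h import *
delta(.5117,.0745,.0335)"
```

```text
grasp [0.5109 0.0746 0.0844] yang 1.1702900722624296 delta tool mm [-0.1162  0.7437 50.884 ]
```

Request:
play_rows(increments=[[[0,0.0007,0.012,0,0,0,0.4],[0,0,0.015,0,0,0,0.4],[0,0,0.01,0,0,0,0.4],[0,0,0.005,0,0,0,0.4],[0,0,0.004,0,0,0,0.4],[0,0,0,0,0,0,0.4],[0,0,0,0,0,0,0.4]]])

```text
time: 11.2
position: [0.5117, 0.0742, 0.2064]
tcp_rot: [0.7, 0.714, 0.0, 0.0]
ft_force: [-0.5, -0.4, -1.1]
opening: 0.553
finger_force: 15.0
```

Request:
play_rows(increments=[[[0,0,0.002,0,0,0,0.4],[0,0,0,0,0,0,0.4],[0,0,0,0,0,0,0.4]]])

```text
time: 11.5
position: [0.5115, 0.0741, 0.2043]
tcp_rot: [0.7, 0.714, 0.0, 0.0]
ft_force: [-0.4, 0.0, -1.1]
opening: 0.556
finger_force: 15.0
```

Request:
play_rows(increments=[[[0,0,0.002,0,0,0,0.4],[0,0,0,0,0,0,0.4],[0,0,0,0,0,0,0.4]]])

```text
time: 11.8
position: [0.5114, 0.0742, 0.202]
tcp_rot: [0.7, 0.714, -0.0, -0.0]
ft_force: [0.9, 0.4, -0.5]
opening: 0.551
finger_force: 15.0
```

Request:
play_rows(increments=[[[0,0,0.002,0,0,0,0.4],[0,0,0,0,0,0,0.4],[0,0,0,0,0,0,0.4]]])

```text
time: 12.1
position: [0.5114, 0.0742, 0.1999]
tcp_rot: [0.7, 0.714, -0.0, -0.0]
ft_force: [-1.0, 1.2, 0.1]
opening: 0.557
finger_force: 15.0
```

Request:
play_rows(increments=[[[0,0,0.0015,0,0,0,0.4],[0,0,0,0,0,0,0.4],[0,0,0,0,0,0,0.4]]])

```text
time: 12.4
position: [0.5114, 0.0742, 0.1994]
tcp_rot: [0.7, 0.714, 0.0, 0.0]
ft_force: [-3.0, 0.8, 7.6]
opening: 0.556
finger_force: 15.0
```

Request:
play_rows(increments=[[[0,0,0,0,0,0,0.68],[0,0,0,0,0,0,0.68],[0,0,0,0,0,0,0.68],[0,0,-0.01,0,0,0,0.68],[0,0,-0.03,0,0,0,0.68],[0,0,-0.04,0,0,0,0.72],[0.03,0.006,0,0,0,0,0.72],[0.04,0.007,0,0,0,0,0.72],[0.04,0.007,0,0,0,0,0.72],[0.04,0.007,0,0,0,0,0.72]]])

```text
time: 13.4
position: [0.5355, 0.2261, 0.2795]
tcp_rot: [0.7, 0.714, 0.0, 0.0]
ft_force: [1.1, -0.6, 0.1]
opening: 0.721
finger_force: 0.0
```

```bash
python3 cook.py b; python3 -c "
from h import *
delta(.561,.391,.0365)"
```

```text
pink 235 [289.4638 365.7362] rack [0.4558 0.38  ] box [0.4566 0.3786]
pink 114 [206.1667 313.1491] rack [0.6785 0.3268] box [0.6803 0.3251]
yel 369 [241.0407 355.1545] rack [0.5615 0.392 ] box [0.5627 0.3906]
blue 8565 [209.1745 227.0835] rack [0.521  0.3217] box [0.5218 0.3226]
blue 264 [310.8674 231.7197] rack [0.5068 0.0722] box [0.5075 0.0723]
grasp [0.5355 0.2287 0.1124] yang 1.4219587642306746 delta tool mm [161.4339  29.4124  76.2271]
```

Request:
play_rows(increments=[[[0.04,0.007,0,0,0,0,0.72],[0.04,0.007,0,0,0,0,0.72],[0.04,0.007,0,0,0,0,0.72],[0.03,0.006,0,0,0,0,0.72],[0.01,0.002,0,0,0,0,0.72],[0,0,0.015,0,0,0,0.72],[0,0,0.015,0,0,0,0.72],[0,0,0,0,0,0,0.72],[0,0,0,0,0,0,0.72]]])

```text
time: 14.4
position: [0.5609, 0.3836, 0.2473]
tcp_rot: [0.7, 0.714, -0.001, -0.0]
ft_force: [0.9, 0.5, 0.1]
opening: 0.716
finger_force: 0.0
```

```bash
python3 -c "
from h import *
delta(.561,.391,.0365)"
```

```text
grasp [0.5609 0.3836 0.0803] yang 1.1003165872785774 delta tool mm [ 7.4122  0.3763 43.8317]
```

Request:
play_rows(increments=[[[0.0075,0,0.015,0,0,0,0.72],[0,0,0.015,0,0,0,0.72],[0,0,0.01,0,0,0,0.72],[0,0,0.004,0,0,0,0.72],[0,0,0,0,0,0,0.4],[0,0,0,0,0,0,0.4],[0,0,0,0,0,0,0.4],[0,0,0,0,0,0,0.4],[0,0,0,0,0,0,0.4]]], force=15)

```text
time: 15.3
position: [0.5609, 0.3928, 0.205]
tcp_rot: [0.7, 0.714, 0.0, 0.0]
ft_force: [-0.1, 0.7, 0.7]
opening: 0.554
finger_force: 15.0
```

Request:
play_rows(increments=[[[0,0,-0.005,0,0,0,0.4],[0,0,-0.015,0,0,0,0.4],[0,0,-0.025,0,0,0,0.4],[0,0,-0.025,0,0,0,0.4],[0,0,0,0,0,0,0.4],[0,0,0,0,0,0,0.4]]])

```text
time: 15.9
position: [0.561, 0.3928, 0.2759]
tcp_rot: [0.7, 0.714, 0.001, 0.0]
ft_force: [-0.2, -0.2, -0.9]
opening: 0.553
finger_force: 15.0
```

```bash
python3 -c "
from h import *
delta(.5135,-.0135,.0335)"
```

```text
grasp [0.561  0.3928 0.1089] yang 1.1911917298344128 delta tool mm [-405.3316  -56.0671   74.9031]
```

Request:
play_rows(increments=[[[-0.02,-0.0026,0,0,0,0,0.4],[-0.035,-0.005,0,0,0,0,0.4],[-0.045,-0.0062,0,0,0,0,0.4],[-0.045,-0.0062,0,0,0,0,0.4],[-0.045,-0.0062,0,0,0,0,0.4],[-0.045,-0.0062,0,0,0,0,0.4],[-0.045,-0.0062,0,0,0,0,0.4],[-0.045,-0.0062,0,0,0,0,0.4],[-0.045,-0.0062,0,0,0,0,0.4],[-0.025,-0.003,0,0,0,0,0.4]]])

```text
time: 16.9
position: [0.5139, -0.006, 0.2734]
tcp_rot: [0.7, 0.714, -0.001, -0.001]
ft_force: [0.4, 0.8, -1.3]
opening: 0.552
finger_force: 15.0
```

Request:
play_rows(increments=[[[-0.01,-0.0021,0,0,0,0,0.4],[0,0,0.01,0,0,0,0.4],[0,0,0.015,0,0,0,0.4],[0,0,0,0,0,0,0.4],[0,0,0,0,0,0,0.4],[0,0,0,0,0,0,0.4]]])

```text
time: 17.5
position: [0.5134, -0.0124, 0.2497]
tcp_rot: [0.699, 0.715, 0.0, 0.0]
ft_force: [0.1, 0.4, -1.1]
opening: 0.552
finger_force: 15.0
```

```bash
python3 -c "
from h import *
delta(.5135,-.0135,.034)"
```

```text
grasp [ 0.5134 -0.0124  0.0827] yang 1.2688448042862672 delta tool mm [-1.12    0.0871 48.6627]
```

Descend to about the contact height (TCP 0.201), then release and lift. Next is pink at (.455,.381).

Request:
play_rows(increments=[[[-0.001,0,0.015,0,0,0,0.4],[0,0,0.015,0,0,0,0.4],[0,0,0.01,0,0,0,0.4],[0,0,0.005,0,0,0,0.4],[0,0,0.0025,0,0,0,0.4],[0,0,0.001,0,0,0,0.4],[0,0,0,0,0,0,0.4],[0,0,0,0,0,0,0.4]]])

```text
time: 18.3
position: [0.5134, -0.0144, 0.2015]
tcp_rot: [0.7, 0.714, 0.0, 0.0]
ft_force: [-0.5, 0.2, 0.5]
opening: 0.557
finger_force: 15.0
```

Request:
play_rows(increments=[[[0,0,0.001,0,0,0,0.4],[0,0,0,0,0,0,0.4]]])

```text
time: 18.5
position: [0.5135, -0.0144, 0.2009]
tcp_rot: [0.7, 0.714, 0.0, 0.001]
ft_force: [-1.6, 0.3, 4.0]
opening: 0.548
finger_force: 15.0
```

Request:
play_rows(increments=[[[0,0,0,0,0,0,0.68],[0,0,0,0,0,0,0.68],[0,0,0,0,0,0,0.68],[0,0,-0.01,0,0,0,0.68],[0,0,-0.03,0,0,0,0.68],[0,0,-0.035,0,0,0,0.72],[0.03,-0.004,0,0,0,0,0.72],[0.04,-0.005,0,0,0,0,0.72],[0.04,-0.005,0,0,0,0,0.72],[0.04,-0.005,0,0,0,0,0.72]]])

```text
time: 19.5
position: [0.4908, 0.1365, 0.276]
tcp_rot: [0.7, 0.714, 0.0, 0.0]
ft_force: [-0.0, 0.4, -0.1]
opening: 0.717
finger_force: 0.0
```

Request:
play_rows(increments=[[[0.04,-0.005,0,0,0,0,0.72],[0.04,-0.005,0,0,0,0,0.72],[0.04,-0.005,0,0,0,0,0.72],[0.04,-0.005,0,0,0,0,0.72],[0.035,-0.005,0,0,0,0,0.72],[0,0,0,0,0,0,0.72],[0,0,0,0,0,0,0.72]]])

```text
time: 20.2
position: [0.4616, 0.3302, 0.2753]
tcp_rot: [0.699, 0.715, -0.0, 0.0]
ft_force: [0.3, -0.1, 0.1]
opening: 0.721
finger_force: 0.0
```

```bash
python3 cook.py c; python3 -c "
from h import *
delta(.455,.381,.0365)"
```

```text
pink 378 [289.2804 368.246 ] rack [0.4542 0.3852] box [0.455  0.3838]
pink 120 [206.3667 313.1417] rack [0.6781 0.3267] box [0.6798 0.325 ]
yel 232 [348.2931 229.4138] rack [ 0.5115 -0.0189] box [ 0.5123 -0.0191]
blue 2544 [170.5071 246.9497] rack [0.4727 0.4153] box [0.4733 0.4165]
blue 264 [310.8371 231.6818] rack [0.5069 0.0723] box [0.5076 0.0724]
blue 3065 [290.8897 202.6069] rack [ 0.6197 -0.0492] box [ 0.6212 -0.0525]
blue 132 [264.6061 174.7727] rack [ 0.7293 -0.1242] box [ 0.7313 -0.1278]
grasp [0.4621 0.3288 0.1082] yang 1.165807640821383 delta tool mm [52.3415 -6.0619 71.6877]
```

Request:
play_rows(increments=[[[0.03,-0.004,0,0,0,0,0.72],[0.0225,-0.002,0.01,0,0,0,0.72],[0,0,0.02,0,0,0,0.72],[0,0,0.02,0,0,0,0.72],[0,0,0.012,0,0,0,0.72],[0,0,0.009,0,0,0,0.72],[0,0,0,0,0,0,0.72],[0,0,0,0,0,0,0.4],[0,0,0,0,0,0,0.4],[0,0,0,0,0,0,0.4]]], force=15)

```text
time: 21.3
position: [0.4554, 0.3822, 0.205]
tcp_rot: [0.7, 0.714, 0.001, 0.0]
ft_force: [0.4, -1.1, 0.7]
opening: 0.559
finger_force: 15.0
```

Request:
play_rows(increments=[[[0,0,0,0,0,0,0.4],[0,0,0,0,0,0,0.4],[0,0,0,0,0,0,0.4]]])

```text
time: 21.6
position: [0.4554, 0.3822, 0.205]
tcp_rot: [0.7, 0.714, 0.001, 0.0]
ft_force: [0.0, -1.1, 5.8]
opening: 0.556
finger_force: 15.0
```

Request:
play_rows(increments=[[[0,0,-0.005,0,0,0,0.4],[0,0,-0.015,0,0,0,0.4],[0,0,-0.025,0,0,0,0.4],[0,0,-0.025,0,0,0,0.4],[0,0,0,0,0,0,0.4],[0,0,0,0,0,0,0.4]]])

```text
time: 22.2
position: [0.4547, 0.3821, 0.274]
tcp_rot: [0.7, 0.714, 0.0, -0.0]
ft_force: [-0.6, 0.4, -0.8]
opening: 0.551
finger_force: 15.0
```

```bash
python3 -c "
from h import *
delta(.5153,-.1015,.034)"
```

```text
grasp [0.4547 0.3821 0.107 ] yang 1.195988852289267 delta tool mm [-484.7375   50.4657   72.8976]
```

Request:
play_rows(increments=[[[-0.02,0.0025,0,0,0,0,0.4],[-0.04,0.005,0,0,0,0,0.4],[-0.045,0.005,0,0,0,0,0.4],[-0.045,0.005,0,0,0,0,0.4],[-0.045,0.005,0,0,0,0,0.4],[-0.045,0.005,0,0,0,0,0.4],[-0.045,0.005,0,0,0,0,0.4],[-0.045,0.005,0,0,0,0,0.4],[-0.045,0.005,0,0,0,0,0.4],[-0.045,0.005,0,0,0,0,0.4]]])

```text
time: 23.2
position: [0.5104, -0.0385, 0.2724]
tcp_rot: [0.7, 0.714, -0.001, -0.001]
ft_force: [1.1, -1.2, -0.1]
opening: 0.557
finger_force: 15.0
```

Request:
play_rows(increments=[[[-0.04,0.003,0,0,0,0,0.4],[-0.025,0,0,0,0,0,0.4],[0,0,0.01,0,0,0,0.4],[0,0,0.015,0,0,0,0.4],[0,0,0,0,0,0,0.4],[0,0,0,0,0,0,0.4]]])

```text
time: 23.8
position: [0.5149, -0.1007, 0.2478]
tcp_rot: [0.699, 0.715, -0.0, -0.002]
ft_force: [-0.4, -0.5, -0.3]
opening: 0.553
finger_force: 15.0
```

```bash
python3 -c "
from h import *
delta(.5153,-.1015,.034)"
```

```text
grasp [ 0.5149 -0.1007  0.0808] yang 1.2406888622910188 delta tool mm [-0.9007  0.5042 46.8343]
```

Request:
play_rows(increments=[[[-0.001,0.0005,0.015,0,0,0,0.4],[0,0,0.015,0,0,0,0.4],[0,0,0.01,0,0,0,0.4],[0,0,0.004,0,0,0,0.4],[0,0,0.002,0,0,0,0.4],[0,0,0.001,0,0,0,0.4],[0,0,0,0,0,0,0.4],[0,0,0,0,0,0,0.4]]])

```text
time: 24.6
position: [0.5162, -0.1029, 0.2026]
tcp_rot: [0.7, 0.714, 0.0, 0.0]
ft_force: [0.3, 0.4, -0.3]
opening: 0.557
finger_force: 15.0
```

Request:
play_rows(increments=[[[0,0,0.0005,0,0,0,0.4],[0,0,0,0,0,0,0.4]]])

```text
time: 24.8
position: [0.5161, -0.1028, 0.2017]
tcp_rot: [0.7, 0.714, 0.0, 0.0]
ft_force: [0.2, -0.3, -0.1]
opening: 0.556
finger_force: 15.0
```

Request:
play_rows(increments=[[[0,0,0.001,0,0,0,0.4],[0,0,0,0,0,0,0.4],[0,0,0,0,0,0,0.68],[0,0,0,0,0,0,0.68],[0,0,0,0,0,0,0.68],[0,0,-0.01,0,0,0,0.68],[0,0,-0.03,0,0,0,0.68],[0,0,-0.04,0,0,0,0.68],[0,0,-0.04,0,0,0,0.6],[-0.04,0,-0.03,0,0,0,0.6]]])

```text
time: 25.8
position: [0.5168, -0.1399, 0.3538]
tcp_rot: [0.698, 0.716, 0.001, 0.0]
ft_force: [1.0, -1.4, -0.5]
opening: 0.607
finger_force: 0.0
```

Request:
play_rows(increments=[[[-0.045,0,0,0,0,0,0.6],[-0.045,0,0,0,0,0,0.6],[-0.045,0,0,0,0,0,0.6],[-0.045,0,0,0,0,0,0.6],[0,0,0,0,0,0,0.6]]])

```text
time: 26.3
position: [0.52, -0.3281, 0.351]
tcp_rot: [0.701, 0.713, -0.001, 0.001]
ft_force: [0.2, -0.6, 0.0]
opening: 0.603
finger_force: 0.0
```

```bash
python3 cook.py d; python3 - <<'E'
import cv2,numpy as np
a=cv2.imread('pics/dt.png')[130:280,150:430];b=cv2.imread('pics/ds.png')[140:410,150:400]
a=cv2.resize(a,(420,225));b=cv2.resize(b,(375,405))
o=np.zeros((405,800,3),np.uint8);o[:225,:420]=a;o[:,422:797]=b;cv2.imwrite('pics/dd.png',o)
E
```

```text
pink 150 [384.0467 228.0667] rack [ 0.5139 -0.1058] box [ 0.5147 -0.1062]
pink 164 [333.5549 200.4878] rack [ 0.5129 -0.0945] box [ 0.5139 -0.0981]
pink 113 [206.1239 313.2212] rack [0.6785 0.327 ] box [0.6803 0.3253]
yel 225 [348.2711 229.4444] rack [ 0.5114 -0.0189] box [ 0.5122 -0.019 ]
yel 199 [324.201  222.9296] rack [ 0.5115 -0.0111] box [ 0.5125 -0.0143]
blue 1779 [339.9415 279.6594] rack [0.3893 0.0031] box [0.3896 0.003 ]
blue 861 [376.525  288.6272] rack [ 0.3671 -0.0838] box [ 0.3674 -0.0842]
blue 264 [310.8371 231.6818] rack [0.5069 0.0723] box [0.5076 0.0724]
blue 240 [423.0833 291.175 ] rack [ 0.3602 -0.1941] box [ 0.3605 -0.1948]
blue 223 [313.5695 249.9507] rack [0.5085 0.0805] box [0.5095 0.0777]
```

View pics/dd.png

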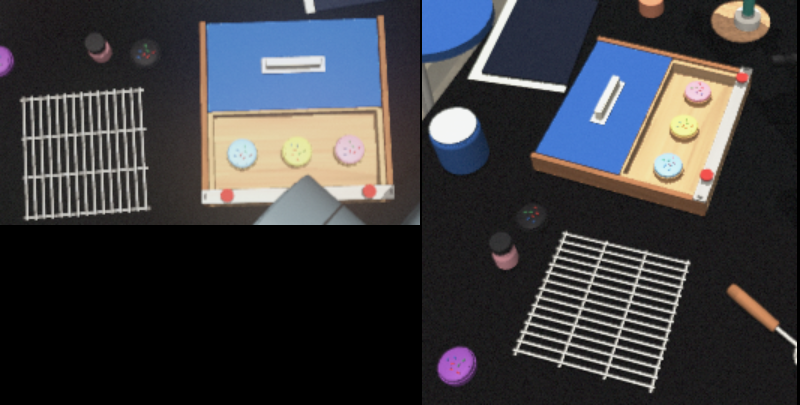

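The blue, yellow and pink cookies lie flat in the compartment and the lid is fully open. The next job is to shut the lid.

Request:
play_rows(increments=[[[0.045,0.02,0,0,0,0,0.6],[0.045,0.02,0,0,0,0,0.6],[0.045,0.02,0,0,0,0,0.6],[0.045,0.02,0,0,0,0,0.6],[0.045,0.02,0,0,0,0,0.6],[0.045,0.02,0,0,0,0,0.6],[0.045,0.009,0.02,0,0,0,0.6],[0,0,0.02,0,0,0,0.6],[0,0,0,0,0,0,0.6],[0,0,0,0,0,0,0.6]]])

```text
time: 27.4
position: [0.6425, -0.0042, 0.311]
tcp_rot: [0.699, 0.715, -0.0, -0.0]
ft_force: [0.4, -0.4, 1.2]
opening: 0.601
finger_force: 0.0
```

```bash
python3 -c "
from h import *
delta(.6555,-.011,.062)"
```

```text
grasp [ 0.6425 -0.0042  0.144 ] yang 1.275022943136951 delta tool mm [-7.1419 12.9556 81.9443]
```

Request:
play_rows(increments=[[[-0.007,0.013,0.02,0,0,0,0.6],[0,0,0.025,0,0,0,0.6],[0,0,0.02,0,0,0,0.6],[0,0,0.012,0,0,0,0.6],[0,0,0.005,0,0,0,0.6],[0,0,0,0,0,0,0.6],[0,0,0,0,0,0,0.0],[0,0,0,0,0,0,0],[0,0,0,0,0,0,0],[0,0,0,0,0,0,0]]], force=20)

```text
time: 28.4
position: [0.6563, -0.0119, 0.2292]
tcp_rot: [0.7, 0.714, 0.0, 0.0]
ft_force: [-0.2, -0.1, -0.5]
opening: 0.308
finger_force: 0.0
```

Request:
play_rows(increments=[[[0,0,0,0,0,0,0],[0,0,0,0,0,0,0],[0,0,0,0,0,0,0],[0,0,0,0,0,0,0]]])

```text
time: 28.8
position: [0.6555, -0.0119, 0.2286]
tcp_rot: [0.7, 0.714, -0.001, -0.001]
ft_force: [-5.3, -0.1, 3.6]
opening: 0.148
finger_force: 20.0
```

```bash
python3 cook.py e | grep -v blue; python3 -c "
from h import *
delta(.504,-.0145,.062)"
```

```text
pink 145 [384.2138 228.1724] rack [ 0.5136 -0.1062] box [ 0.5144 -0.1066]
pink 161 [333.6025 200.4161] rack [ 0.5129 -0.0948] box [ 0.5139 -0.0983]
pink 116 [206.1983 313.2586] rack [0.6783 0.327 ] box [0.6801 0.3254]
yel 103 [326.2816 220.2136] rack [ 0.5093 -0.0217] box [ 0.5103 -0.0249]
grasp [ 0.6554 -0.0119  0.0616] yang 1.1959897442238059 delta tool mm [   0.5391 -151.4647   -0.0242]
```

Request:
play_rows(increments=[[[0,-0.006,0,0,0,0,0],[0,-0.012,0,0,0,0,0],[0,-0.018,0,0,0,0,0],[0,-0.02,0,0,0,0,0],[0,-0.02,0,0,0,0,0],[0,-0.02,0,0,0,0,0],[0,-0.02,0,0,0,0,0],[0,-0.016,0,0,0,0,0],[0,-0.01,0,0,0,0,0],[0,-0.006,0,0,0,0,0]]])

```text
time: 29.9
position: [0.5077, -0.0148, 0.2286]
tcp_rot: [0.7, 0.714, 0.0, 0.0]
ft_force: [2.3, 2.0, -2.2]
opening: 0.148
finger_force: 20.0
```

Request:
play_rows(increments=[[[0,-0.003,0,0,0,0,0],[0,-0.002,0,0,0,0,0],[0,-0.002,0,0,0,0,0],[0,0,0,0,0,0,0],[0,0,0,0,0,0,0]]])

```text
time: 30.4
position: [0.5038, -0.0149, 0.2286]
tcp_rot: [0.7, 0.714, 0.003, 0.002]
ft_force: [11.7, 4.7, -10.2]
opening: 0.147
finger_force: 20.0
```

Request:
play_rows(increments=[[[0,0.002,0,0,0,0,0.0],[0,0,0,0,0,0,0.5],[0,0,0,0,0,0,0.5],[0,0,0,0,0,0,0.5],[0,0,-0.01,0,0,0,0.5],[0,0,-0.03,0,0,0,0.6],[0,0,-0.04,0,0,0,0.7],[0,0,-0.03,0,0,0,0.7],[-0.03,-0.003,0,0,0,0,0.7],[-0.04,-0.004,0,0,0,0,0.7]]])

```text
time: 31.4
position: [0.4977, -0.0848, 0.341]
tcp_rot: [0.699, 0.716, 0.001, 0.002]
ft_force: [0.3, -0.3, -0.3]
opening: 0.697
finger_force: 0.0
```

Request:
play_rows(increments=[[[-0.04,-0.004,0,0,0,0,0.7],[-0.04,-0.004,0,0,0,0,0.7],[-0.04,-0.004,0,0,0,0,0.7],[-0.04,-0.004,0,0,0,0,0.7],[-0.04,-0.004,0,0,0,0,0.7],[-0.04,-0.004,0,0,0,0,0.7],[0,0,0,0,0,0,0.7],[0,0,0,0,0,0,0.7],[0,0,0,0,0,0,0.7]]])

```text
time: 32.3
position: [0.4785, -0.3248, 0.3388]
tcp_rot: [0.7, 0.715, 0.0, -0.0]
ft_force: [0.8, 0.4, -0.4]
opening: 0.701
finger_force: 0.0
```

```bash
python3 cook.py f | grep -v blue; python3 - <<'E'
from h import *
delta(.482,-.330,.080)
a=cv2.imread('pics/ft.png')[130:330,150:520];b=cv2.imread('pics/fs.png')[110:300,200:420]
a=cv2.resize(a,(444,240));b=cv2.resize(b,(352,304))
o=np.zeros((305,800,3),np.uint8);o[:240,:444]=a;o[:304,446:798]=b;cv2.imwrite('pics/ff.png',o)
E
```

```text
pink 116 [206.2586 313.1293] rack [0.6783 0.3267] box [0.6801 0.325 ]
grasp [ 0.4788 -0.3243  0.1719] yang 1.2726298684984707 delta tool mm [-5.7537  3.0938 91.8648]
```

View pics/ff.png

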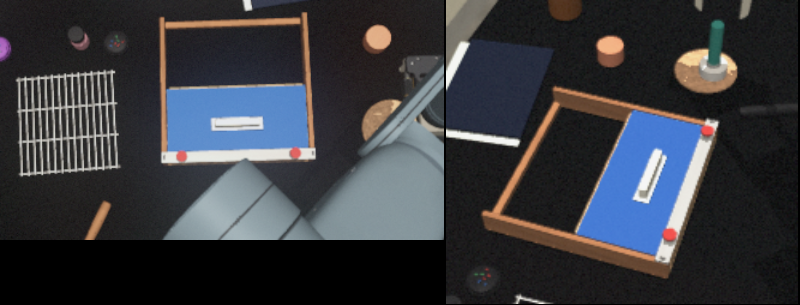

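The lid is shut and the mallet stands on its mat. The next job is to grip the mallet.

Request:
play_rows(increments=[[[-0.0058,0.003,0.02,0,0,0,0.7],[0,0,0.025,0,0,0,0.7],[0,0,0.025,0,0,0,0.7],[0,0,0.015,0,0,0,0.6],[0,0,0.007,0,0,0,0.5],[0,0,0,0,0,0,0.4],[0,0,0,0,0,0,0.3],[0,0,0,0,0,0,0.1],[0,0,0,0,0,0,0.1],[0,0,0,0,0,0,0.1]]], force=10)

```text
time: 33.4
position: [0.4824, -0.3317, 0.2478]
tcp_rot: [0.7, 0.714, 0.0, 0.002]
ft_force: [2.1, -0.1, 3.8]
opening: 0.26
finger_force: 10.0
```

Request:
play_rows(increments=[[[0,0,0,0,0,0,0.1],[0,0,0,0,0,0,0.1],[0,0,0,0,0,0,0.1]]], force=20)

```text
time: 33.7
position: [0.4824, -0.3317, 0.2478]
tcp_rot: [0.7, 0.714, 0.0, 0.001]
ft_force: [3.2, 0.9, 5.8]
opening: 0.25
finger_force: 20.0
```

Request:
play_rows(increments=[[[0,0,0,0,0,0,0.1],[0,0,0,0,0,0,0.1],[0,0,0,0,0,0,0.1]]], force=60)

```text
time: 34.0
position: [0.4824, -0.3317, 0.2478]
tcp_rot: [0.7, 0.714, 0.0, 0.001]
ft_force: [2.3, 1.2, 4.7]
opening: 0.252
finger_force: 60.0
```

Request:
play_rows(increments=[[[0,0,-0.004,0,0,0,0.1],[0,0,-0.01,0,0,0,0.1],[0,0,-0.02,0,0,0,0.1],[0,0,-0.025,0,0,0,0.1],[0,0,-0.02,0,0,0,0.1],[0,0,-0.006,0,0,0,0.1],[0.01,-0.002,0,0,0,0,0.1],[0.025,-0.0047,0,0,0,0,0.1],[0.03,-0.0055,0,0,0,0,0.1],[0.03,-0.0055,0,0,0,0,0.1]]])

```text
time: 35.0
position: [0.4608, -0.2349, 0.3296]
tcp_rot: [0.7, 0.714, -0.0, -0.002]
ft_force: [-0.5, -0.1, -3.4]
opening: 0.25
finger_force: 60.0
```

Request:
play_rows(increments=[[[0.03,-0.0055,0,0,0,0,0.1],[0.03,-0.0055,0,0,0,0,0.1],[0.025,-0.005,0,0,0,0,0.1],[0.02,-0.003,0,0,0,0,0.1],[0.005,-0.001,0,0,0,0,0.1],[0,0,0,0,0,0,0.1],[0,0,0,0,0,0,0.1]]])

```text
time: 35.7
position: [0.4398, -0.1276, 0.3312]
tcp_rot: [0.7, 0.714, -0.0, -0.0]
ft_force: [-0.1, -0.3, -4.1]
opening: 0.25
finger_force: 60.0
```

```bash
python3 - <<'E'
from h import *
print(get_state()["ft_force"])
delta(.4405,-.1275,.1268)
c=capture("side");cv2.imwrite('pics/g.png',cv2.resize(c["img"][100:290,280:440],None,fx=3,fy=3)[:,:,::-1])
E
```

```text
[-0.1237 -0.2698 -4.0694]
grasp [ 0.4398 -0.1276  0.1642] yang 1.1983232579583587 delta tool mm [ 0.0637  0.6969 37.3949]
```

View pics/g.png

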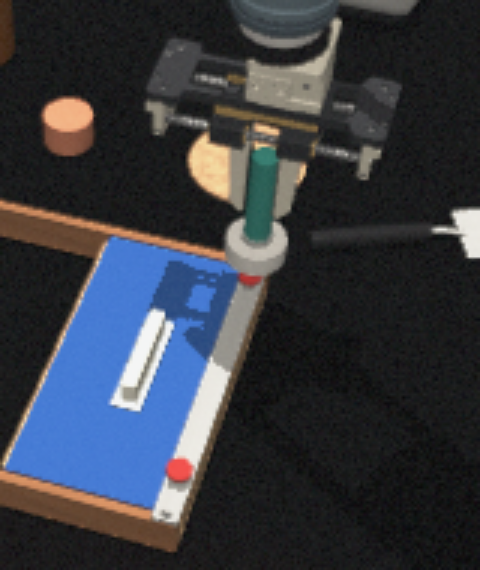

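The mallet is upright and centred over the right peg. I'll press straight down.

Request:
play_rows(increments=[[[0,0,0.01,0,0,0,0.1],[0,0,0.01,0,0,0,0.1],[0,0,0.005,0,0,0,0.1],[0,0,0.003,0,0,0,0.1],[0,0,0.003,0,0,0,0.1],[0,0,0.003,0,0,0,0.1],[0,0,0.003,0,0,0,0.1],[0,0,0.001,0,0,0,0.1],[0,0,0.001,0,0,0,0.1],[0,0,0,0,0,0,0.1]]])

```text
time: 36.75
position: [0.4393, -0.1271, 0.2936]
tcp_rot: [0.7, 0.715, -0.0, -0.0]
ft_force: [-7.4, 1.3, 11.0]
opening: 0.254
finger_force: 60.0
```

Request:
play_rows(increments=[[[0,0,0.001,0,0,0,0.1],[0,0,0.001,0,0,0,0.1],[0,0,0,0,0,0,0.1]]])

```text
time: 37.05
position: [0.4393, -0.1271, 0.2934]
tcp_rot: [0.699, 0.715, -0.0, 0.0]
ft_force: [-12.3, 4.2, 29.6]
opening: 0.252
finger_force: 60.0
```

Request:
play_rows(increments=[[[0,0,0.001,0,0,0,0.1],[0,0,0.001,0,0,0,0.1],[0,0,0,0,0,0,0.1]]])

```text
time: 37.35
position: [0.4393, -0.127, 0.2933]
tcp_rot: [0.699, 0.715, -0.0, 0.001]
ft_force: [-17.9, 6.8, 47.7]
opening: 0.254
finger_force: 60.1
```

Request:
play_rows(increments=[[[0,0,-0.01,0,0,0,0.1],[0,0,-0.015,0,0,0,0.1],[0,0,-0.02,0,0,0,0.1],[0.014,0,0,0,0,0,0.1],[0.03,0,0,0,0,0,0.1],[0.04,0,0,0,0,0,0.1],[0.04,0,0,0,0,0,0.1],[0.04,0,0,0,0,0,0.1],[0.03,0,0,0,0,0,0.1],[0.02,0,0,0,0,0,0.1]]])

```text
time: 38.35
position: [0.4344, 0.0897, 0.3323]
tcp_rot: [0.699, 0.715, 0.0, -0.001]
ft_force: [-0.0, -0.6, -5.1]
opening: 0.252
finger_force: 60.0
```

Request:
play_rows(increments=[[[0.01,0,0,0,0,0,0.1],[0,0,0,0,0,0,0.1],[0,0,0,0,0,0,0.1]]])

```text
time: 38.65
position: [0.4351, 0.0965, 0.3331]
tcp_rot: [0.7, 0.715, -0.0, -0.0]
ft_force: [0.5, -0.4, -4.9]
opening: 0.253
finger_force: 60.0
```

```bash
python3 - <<'E'
from h import *
delta(.436,.0965,.1264)
E
```

```text
grasp [0.4351 0.0965 0.1661] yang 1.2186600198725843 delta tool mm [-0.0469  0.9028 39.6963]
```

Request:
play_rows(increments=[[[0,0.001,0.01,0,0,0,0.1],[0,0,0.01,0,0,0,0.1],[0,0,0.006,0,0,0,0.1],[0,0,0.003,0,0,0,0.1],[0,0,0.003,0,0,0,0.1],[0,0,0.003,0,0,0,0.1],[0,0,0.003,0,0,0,0.1],[0,0,0.001,0,0,0,0.1],[0,0,0.001,0,0,0,0.1],[0,0,0,0,0,0,0.1]]])

```text
time: 39.65
position: [0.4361, 0.0967, 0.2937]
tcp_rot: [0.7, 0.714, -0.0, 0.0]
ft_force: [-1.2, 0.2, -1.8]
opening: 0.251
finger_force: 60.0
```

Request:
play_rows(increments=[[[0,0,0.001,0,0,0,0.1],[0,0,0.001,0,0,0,0.1],[0,0,0,0,0,0,0.1]]])

```text
time: 39.95
position: [0.4362, 0.0968, 0.2935]
tcp_rot: [0.7, 0.715, 0.0, 0.001]
ft_force: [-8.4, -0.1, 17.6]
opening: 0.251
finger_force: 60.0
```

Request:
play_rows(increments=[[[0,0,0.001,0,0,0,0.1],[0,0,0.001,0,0,0,0.1],[0,0,0.0,0,0,0,0.1]]])

```text
time: 40.25
position: [0.4362, 0.0969, 0.2934]
tcp_rot: [0.699, 0.715, 0.001, 0.001]
ft_force: [-13.3, -0.2, 37.1]
opening: 0.252
finger_force: 60.1
```

Request:
play_rows(increments=[[[0,0,-0.01,0,0,0,0.1],[0,0,-0.015,0,0,0,0.1],[0,0,-0.02,0,0,0,0.1],[-0.014,0,0,0,0,0,0.1],[-0.03,0,0,0,0,0,0.1],[-0.04,0.002,0,0,0,0,0.1],[-0.04,0.004,0,0,0,0,0.1],[-0.04,0.004,0,0,0,0,0.1],[-0.04,0.004,0,0,0,0,0.1],[-0.04,0.006,0,0,0,0,0.1]]])

```text
time: 41.25
position: [0.4615, -0.1485, 0.3344]
tcp_rot: [0.7, 0.714, 0.0, 0.001]
ft_force: [0.3, 0.1, -3.7]
opening: 0.252
finger_force: 60.0
```

Request:
play_rows(increments=[[[-0.04,0.006,0,0,0,0,0.1],[-0.04,0.008,0,0,0,0,0.1],[-0.04,0.008,0,0,0,0,0.1],[-0.04,0.008,0,0,0,0,0.1],[-0.02,0.004,0,0,0,0,0.1],[0,0,0,0,0,0,0.1],[0,0,0,0,0,0,0.1]]])

```text
time: 41.95
position: [0.499, -0.3264, 0.3336]
tcp_rot: [0.7, 0.714, 0.0, -0.001]
ft_force: [-0.6, 0.3, -4.1]
opening: 0.25
finger_force: 60.0
```

```bash
python3 - <<'E'
from h import *
delta(.490,-.332,.0808)
T=capture("top");S=capture("side")
a=cv2.resize(T["img"][130:300,270:520],(450,306));b=cv2.resize(S["img"][110:290,280:440],(346,390))
o=np.zeros((390,800,3),np.uint8);o[:306,:450]=a;o[:,452:798]=b;cv2.imwrite('pics/hh.png',o[:,:,::-1])
E
```

```text
grasp [ 0.499  -0.3264  0.1666] yang 1.1310432924801983 delta tool mm [-5.5743 -9.1146 85.8218]
```

View pics/hh.png

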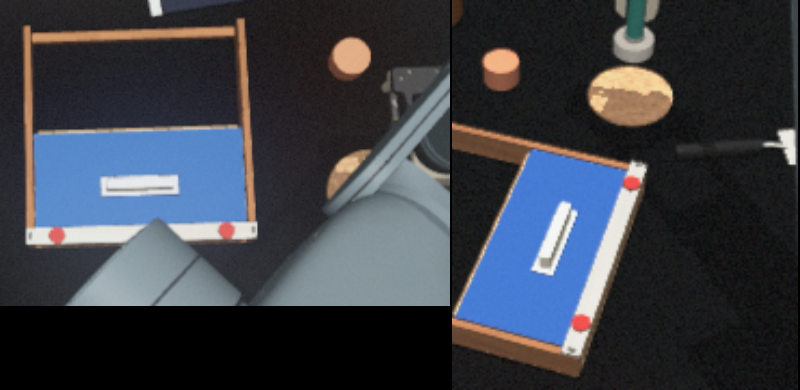

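Both red heads sit on the bar, and the mallet hangs near the mat. I'll set it down at the mat centre, about (.496,-.332).

Request:
play_rows(increments=[[[-0.0055,-0.003,0.01,0,0,0,0.1],[0,0,0.02,0,0,0,0.1],[0,0,0.02,0,0,0,0.1],[0,0,0.018,0,0,0,0.1],[0,0,0.008,0,0,0,0.1],[0,0,0.005,0,0,0,0.1],[0,0,0.002,0,0,0,0.1],[0,0,0.001,0,0,0,0.1],[0,0,0,0,0,0,0.1],[0,0,0,0,0,0,0.1]]])

```text
time: 43.05
position: [0.4962, -0.3318, 0.2513]
tcp_rot: [0.7, 0.714, 0.0, 0.001]
ft_force: [-0.4, 0.1, -4.7]
opening: 0.25
finger_force: 60.0
```

Request:
play_rows(increments=[[[0,0,0.001,0,0,0,0.1],[0,0,0,0,0,0,0.1]]])

```text
time: 43.25
position: [0.4961, -0.3316, 0.2497]
tcp_rot: [0.7, 0.714, 0.0, 0.0]
ft_force: [0.0, -0.2, -3.4]
opening: 0.249
finger_force: 60.0
```

Request:
play_rows(increments=[[[0,0,0.001,0,0,0,0.1],[0,0,0,0,0,0,0.1]]])

```text
time: 43.45
position: [0.496, -0.3316, 0.2484]
tcp_rot: [0.7, 0.714, -0.0, -0.0]
ft_force: [0.4, 0.7, -3.8]
opening: 0.254
finger_force: 60.0
```

Request:
play_rows(increments=[[[0,0,0.0008,0,0,0,0.1],[0,0,0,0,0,0,0.1],[0,0,0,0,0,0,0.1]]])

```text
time: 43.75
position: [0.4961, -0.3316, 0.2479]
tcp_rot: [0.7, 0.714, 0.0, 0.0]
ft_force: [-0.1, 0.3, -3.2]
opening: 0.252
finger_force: 60.0
```

Request:
play_rows(increments=[[[0,0,0.0005,0,0,0,0.1],[0,0,0,0,0,0,0.1],[0,0,0,0,0,0,0.1]]])

```text
time: 44.05
position: [0.4961, -0.3316, 0.2478]
tcp_rot: [0.7, 0.714, -0.0, 0.0]
ft_force: [-1.3, 1.8, 2.3]
opening: 0.254
finger_force: 60.0
```

Contact, so I'll release and rise straight up.

Request:
play_rows(increments=[[[0,0,0,0,0,0,0.35],[0,0,0,0,0,0,0.5],[0,0,0,0,0,0,0.6],[0,0,0,0,0,0,0.6],[0,0,-0.01,0,0,0,0.6],[0,0,-0.02,0,0,0,0.6],[0,0,-0.03,0,0,0,0.6],[0,0,-0.03,0,0,0,0.6],[0,0,-0.04,0,0,0,0.6],[0,0,-0.03,0,0,0,0.6]]])

```text
time: 45.05
position: [0.4961, -0.3316, 0.4106]
tcp_rot: [0.7, 0.714, -0.0, 0.001]
ft_force: [0.4, 0.8, 0.8]
opening: 0.6
finger_force: 0.0
```

Request:
play_rows(increments=[[[0.04,-0.01,0,0,0,0,0.6],[0.04,-0.01,0,0,0,0,0.6],[0.04,-0.01,0,0,0,0,0.6],[0.04,-0.01,0,0,0,0,0.6],[0.04,-0.01,0,0,0,0,0.6],[0.045,-0.01,0,0,0,0,0.6],[0.045,-0.01,0,0,0,0,0.6],[0.045,-0.01,0,0,0,0,0.6],[0.045,-0.01,0,0,0,0,0.6],[0.045,-0.01,0,0,0,0,0.6]]])

```text
time: 46.05
position: [0.3863, 0.0928, 0.4083]
tcp_rot: [0.7, 0.714, 0.001, 0.001]
ft_force: [0.6, 0.0, 0.6]
opening: 0.599
finger_force: 0.0
```

Request:
play_rows(increments=[[[0.045,0,0,0,0,0,0.6],[0.045,0,0,0,0,0,0.6],[0.045,0,0,0,0,0,0.6],[0.045,0,0,0,0,0,0.6],[0.045,0,0,0,0,0,0.6],[0.045,0,0,0,0,0,0.6],[0,0,0,0,0,0,0.6],[0,0,0,0,0,0,0.6]]])

```text
time: 46.85
position: [0.3812, 0.3618, 0.4074]
tcp_rot: [0.699, 0.715, -0.0, 0.0]
ft_force: [-0.1, -0.7, -0.7]
opening: 0.597
finger_force: 0.0
```

```bash
python3 - <<'E'
from h import *
T=capture("top");S=capture("side")
for lo,hi in(((0,80,100),(8,255,255)),):
    for a,p in blobs(T,lo,hi,(270,240,430,280),8)[0]: print(a,p,pt(T,p,.051))
    for a,p in blobs(S,lo,hi,(320,170,380,270),8)[0]: print("S",a,p,pt(S,p,.051))
for a,p in blobs(T,(60,80,140),(95,255,255),(440,205,510,270),8)[0]:print("cap",a,p,pt(T,p,.12))
a=cv2.resize(T["img"][110:340,140:520],(560,339));b=cv2.resize(S["img"][110:290,280:440],(240,270))
o=np.zeros((340,800,3),np.uint8);o[:339,:560]=a;o[:270,560:]=b;cv2.imwrite('pics/ii.png',o[:,:,::-1])
E
```

```text
60 [395.3667 257.7667] [ 0.4384 -0.1285  0.051 ]
59 [301.1864 260.5932] [0.4337 0.0949 0.051 ]
cap 68 [487.9706 229.0588] [ 0.4924 -0.3295  0.12  ]
```

View pics/ii.png

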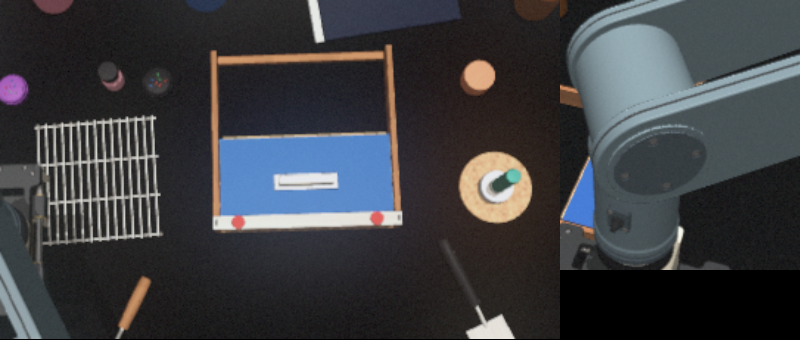

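The lid is shut and both pegs are home: at 51 mm height they cast to the same spots as before. The mallet stands upright mid-mat, and the bystanders look unmoved. I'm handing in the job.

```bash
python3 -c "
from bench import *
print(finish_job())"
```

```text
the job is handed in; nothing more can be done
None
```

The job is handed in: the three shortbreads present (pink, yellow and light blue) lie flat in the carrier, the lid is shut, both pegs are driven home, and the mallet stands upright on its mat; the hand-in gave no verdict.

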